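Put the hole-saw kit back in its rack

ROBOT

A 7-joint arm with a two-finger parallel gripper is mounted at the origin on a cart in front of the work surface, level with it; the furniture and walls round the work are solid. World frame = base frame: x ahead of the robot, y to its left, z up, the work surface at z = 0. Lengths are in m, angles in rad, forces in N, time in s.
With the tool pointing down it reaches from about 0.425 to 0.875 m from the base axis. Payload 4.7 kg.
Tool frame: the origin (TCP) lies at the very end of the fingers, on their centre line; the grasp point (between the pads) lies ctrl.grasp_offset behind it (ctrl.grasp_offset is the distance from the TCP to the grasp point, in m); z points along the fingers, y is the direction in which the jaws open and shut (so a half turn about z gives the same grasp; the last joint's range is limited). The gripper opens to 87 mm and grips with 3 to 60 N. Pads are 19 mm wide; open, the fingers measure 117 mm over their backs; the gripper's body (75 mm by 190 mm) begins 51 mm behind the grasp point.
Start: joints at [-1.269, 0.321, -0.07, 1.45, 0.023, 1.371, -0.057], TCP at [0.185, 0.623, 0.223] pointing down, gripper open.
Joint ranges: [-2.86, 2.86], [-0.3, 2.09], [-1.38, 1.24], [0.06, 2.45], [-1.56, 4.7], [0.09, 2.05], [-2.69, 2.69]. Speed limits (rad/s): [2.57, 2.57, 3.14, 3.14, 3.14, 3.14, 3.14].

INTERFACE

Orientations are given as a rotation vector (axis times angle).
In Python, from bench import ctrl gives the robot as it stands.
- The arm moves only by the tool step_arm, never from a script. Its argument "plan" is a list of rows, each an object of numbers: "x", "y", "z": the shift along the tool's x, y, z in m; "wx", "wy", "wz": the turn, a rotation vector about the tool's x, y, z in degrees; "jaw": the closure, from -1 (fully open) to 1 (shut). In form: [{"x": .., "y": .., "z": .., "wx": .., "wy": .., "wz": .., "jaw": ..}, ...]. A call has 1 to 20 rows; each row is the pose to reach, as a shift and turn from the pose commanded when the call began, along the tool's axes at that moment; what a row does not reach only later rows make up. A row lasts 1/10 s, in which the tool goes at most 50 mm and 8.59 degrees, less where a joint would pass 70% of its speed; a pose out of reach is approached as far as the arm can. A call with a gripper value outside its range is refused whole. The fingers move at their own pace and stop on an object; "newtons" is the grip in N (left out, the last holds). Time passes only in rows, so rows that repeat a pose let the fingers close. It gives the time, the measured TCP pose, the force and the opening at its end, in the units of the state.
- ctrl.get_state(): the state, without advancing time (a new reading comes with each control period).
- ctrl.get_image(name): name is "scene" or "top" or "wrist"; returns the picture (480x640x3 uint8, blue, green, red); there is no depth.
- ctrl.camera_params(name): a dict with "camera_matrix" (3x3 intrinsics, pixels), "rvec" (rotation vector, rad) and "tvec" (3), from world to camera coordinates, as OpenCV has them; the wrist camera has in their place "tool_from_camera" (4x4, takes a point from camera to tool coordinates, whose origin is the TCP and whose axes are the flange's). Camera axes: x right, y down, z forward; pixel columns grow to the right and rows downward; lengths in m; the calibration is good to about 2 mm. The wrist camera is an equidistant fisheye: a pixel r from the principal point sees the ray r / f radians off the axis. A picture is of the moment at which its call begins: read the wrist's pose just before it. camera_params takes no time and is no camera call.
- ctrl.close_job(): hands the job in, once; it reports no verdict.
The state is a dict: "time": time; "joint_positions": joint angles; "qd": joint speeds; "joint_torque": joint torques, N m; "position": TCP position; "tool_rot": TCP orientation; "ft_force": force on the tool from outside, world axes, zero at the start; "torque": the same for the moment, N m; "grip_width": opening from 0.0 (shut) to 1.0 (fully open).
Only numpy, scipy, OpenCV 4.12 (cv2) and the standard library are available. Lean on these libraries where they do the work, as an engineer would, in place of code of your own. Each camera call takes 0.05 s, during which the arm holds its last target. There are 200 camera calls.

TASK

Put the hole-saw kit away in the tray of holder blocks: stand each of the three hole saws, teeth down and fully home, in the round bore that fits its size, and lay the arbor in the oblong pocket. Leave the cut of pipe and the bolt with its nut where they are; they are not part of the kit.

Things in the scene. Friction and masses are not known exactly. Their poses are not given: they have to be found in the camera images.
- saw_small: The smallest of three hole saws: a dark steel cup 30 mm in diameter and 46 mm high, standing on its toothed rim, its closed flat back on top with a 13 mm round arbor hole in the middle. Origin: centre of the toothed rim (underside); z up through the back. Grasp it by its outside; it is round, so any yaw serves.
- saw_medium: The middle of three hole saws: a dark steel cup 42 mm in diameter and 46 mm high, standing on its toothed rim, its closed flat back on top with a 13 mm round arbor hole in the middle. Origin: centre of the toothed rim (underside); z up through the back. Grasp it by its outside; it is round, so any yaw serves.
- saw_large: The largest of three hole saws: a dark steel cup 54 mm in diameter and 46 mm high, standing on its toothed rim, its closed flat back on top with a 13 mm round arbor hole in the middle. Origin: centre of the toothed rim (underside); z up through the back. Grasp it by its outside; it is round, so any yaw serves.
- block_small: Wooden holder block, 84 (its x) by 72 (its y) by 26 mm high, with a round bore 38 mm wide and 16 mm deep in the middle of its top, for the 30 mm saw. Origin: centre of its underside, below the bore; the bore's floor is at z = 10 mm, the block's top at 26 mm. It sits with three others, 73 mm apart in a row along y, in any order, in a fixed tray.
- block_medium: Wooden holder block, 84 (its x) by 72 (its y) by 26 mm high, with a round bore 50 mm wide and 16 mm deep in the middle of its top, for the 42 mm saw. Origin: centre of its underside, below the bore; the bore's floor is at z = 10 mm, the block's top at 26 mm. It sits with three others, 73 mm apart in a row along y, in any order, in a fixed tray.
- block_large: Wooden holder block, 84 (its x) by 72 (its y) by 26 mm high, with a round bore 62 mm wide and 16 mm deep in the middle of its top, for the 54 mm saw. Origin: centre of its underside, below the bore; the bore's floor is at z = 10 mm, the block's top at 26 mm. It sits with three others, 73 mm apart in a row along y, in any order, in a fixed tray.
- block_arbor: Wooden holder block of the same outside size, with an oblong pocket 74 mm long (its x), 32 mm wide (its y) and 10 mm deep in its top, for the arbor. Origin: centre of its underside; pocket floor at z = 16 mm, top at 26 mm. The plywood tray that holds the four blocks is 102 x 309 mm with a 6 mm floor and a 22 mm high rim; tray and blocks are fixed.
- arbor: Steel arbor of the saws, 66 mm long, lying along its own x on its square drive collar (24 mm wide, 24 high, 22 along x) in the middle; 10 mm hex shank to -x, threaded nose and thin pilot drill to +x. Origin: underside of the collar, mid-length; shank and drill lie 12 mm above. Grasp the collar's flat sides (close along its y). It may lie either way round in its pocket.
- pipe: Look-alike, to be left alone: a cut of dark steel pipe standing on end, 42 mm in diameter and 46 mm high like the middle saw, but open right through, with no back and no teeth. Origin: centre of its underside.
- bolt: Look-alike, to be left alone: a steel hex bolt with its nut run on, 74 mm long, lying along its own x; head (24 mm across) at one end, nut further along, with no square collar and no drill. Origin: underside, at the middle of the length.
There are look-alikes about, which are no part of the job. What is shaped like the saw_medium but green or yellow is not meant.

How it is judged:
At the end, for the whole second after the job is handed in: Each saw stands upright (7 degrees) on the floor of its own bore (5 mm), within 9 mm of its centre; the arbor lies on its pocket floor (4.5 mm), within 12 mm of the centre and 17 degrees of its length; all at rest; pipe and bolt within 15 mm of their start (horizontal distance between saw_small and block_small below 0.009 m and z of saw_small in the frame of block_small between 0.005 and 0.015 m and angle between each of saw_small, saw_medium, saw_large's own z axis and vertical below 0.12 rad and horizontal distance between saw_medium and block_medium below 0.009 m and z of saw_medium in the frame of block_medium between 0.005 and 0.015 m and horizontal distance between saw_large and block_large below 0.009 m and z of saw_large in the frame of block_large between 0.005 and 0.015 m and horizontal distance between arbor and block_arbor below 0.012 m and z of arbor in the frame of block_arbor between 0.011 and 0.0205 m and angle between the x axis of arbor and the x axis of block_arbor, either way round below 0.3 rad and linear speed of each of saw_small, saw_medium, saw_large, arbor below 0.02 m/s and distance of each of pipe, bolt from where it was at the start of the episode below 0.015 m); the robot touches nothing.
It fails at once if the cut of pipe is pushed, tipped or picked up (moved more than 15 mm) (distance of pipe from where it was at the start of the episode above 0.015 m).
It fails at once if the bolt is pushed, tipped or picked up (moved more than 15 mm) (distance of bolt from where it was at the start of the episode above 0.015 m).
It also fails if it takes over 112 s, if anything falls off the work surface, if the arm or the gripper's body presses on something with over 40 N, if the wrist force passes 120 N, or if a joint passes its speed limit or range.

## Working session

There is one attempt and no reset: what is moved stays moved. The work goes in short steps, Python scripts to look and compute and a tool call to move; the robot and the scene stay as the last step left them, time stands still between calls to the robot, and variables do not carry over. Pictures are saved under pics/ and viewed, about 12 in all and at most 16, crops included, and the job is handed in when it is done.

Besides the shell and the picture viewer there is one more tool, called after "Request:" as name(argument=value, ...) on one line, values as JSON. step_arm: Moves the arm, as the interface text tells. Its arguments: {"type":"object","properties":{"plan":{"type":"array"},"newtons":{"type":"number"}},"required":["plan"]}

```bash
mkdir -p pics; ls
python3 - <<'E'
from bench import ctrl
import cv2
print(ctrl.get_state()); print(ctrl.grasp_offset)
for n in("scene","top","wrist"):
    cv2.imwrite(f"pics/{n}0.png",ctrl.get_image(n)); print(n,ctrl.camera_params(n))
E
```

```text
pics
{'time': 0.0, 'joint_positions': array([-1.26889291,  0.32182459, -0.07005601,  1.45166413,  0.02261796,
        1.37079585, -0.05689401]), 'qd': array([-0.00059827, -0.00132681,  0.00133486,  0.00147514, -0.00036053,
       -0.00035674, -0.00020278]), 'joint_torque': array([ 1.53140440e-04, -4.91287100e+01, -4.03871946e-01, -3.12535608e+01,
       -6.39124797e-02,  4.33156290e-02,  1.65786582e-04]), 'position': array([0.18441598, 0.62271817, 0.22146572]), 'tool_rot': array([-4.50480592e-01, -3.10897468e+00,  2.98393097e-03]), 'ft_force': array([-0.04860336,  0.22621797,  0.09760801]), 'torque': array([-0.01726904, -0.00850961, -0.01543756]), 'grip_width': 0.9979451180235885}
0.0187
scene {'camera_matrix': array([[571.98780855,   0.        , 323.37364135],
       [  0.        , 571.98780855, 238.65826416],
       [  0.        ,   0.        ,   1.        ]]), 'rvec': array([ 1.10999538, -2.11256289,  1.20592791]), 'tvec': array([0.42097577, 0.18258967, 0.90140428])}
top {'camera_matrix': array([[508.40076029,   0.        , 325.60062619],
       [  0.        , 508.40076029, 249.06075483],
       [  0.        ,   0.        ,   1.        ]]), 'rvec': array([ 2.16414513, -2.03377053,  0.21771312]), 'tvec': array([0.15703885, 0.48718282, 0.80059665])}
wrist {'camera_matrix': array([[371.64829954,   0.        , 319.63955589],
       [  0.        , 371.64829954, 239.55975507],
       [  0.        ,   0.        ,   1.        ]]), 'tool_from_camera': array([[-1.51582156e-03, -9.66625464e-01, -2.56189215e-01,
         7.06969122e-02],
       [ 9.99998223e-01, -1.17800896e-03, -1.47205809e-03,
         3.48641577e-04],
       [ 1.12113565e-03, -2.56190992e-01,  9.66625532e-01,
        -1.61932305e-01],
       [ 0.00000000e+00,  0.00000000e+00,  0.00000000e+00,
         1.00000000e+00]])}
```

View pics/top0.png

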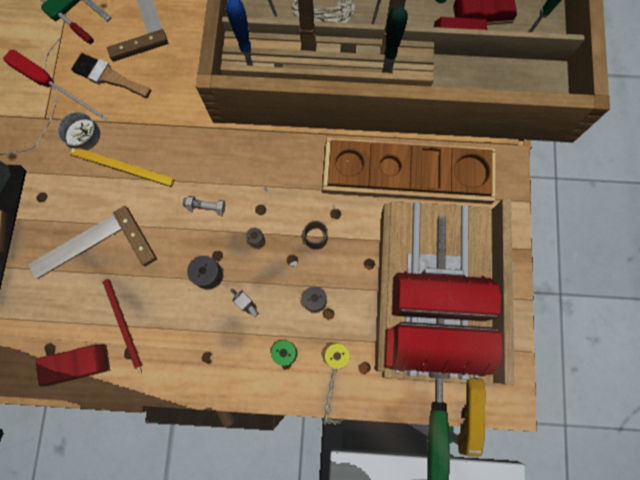

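View pics/scene0.png

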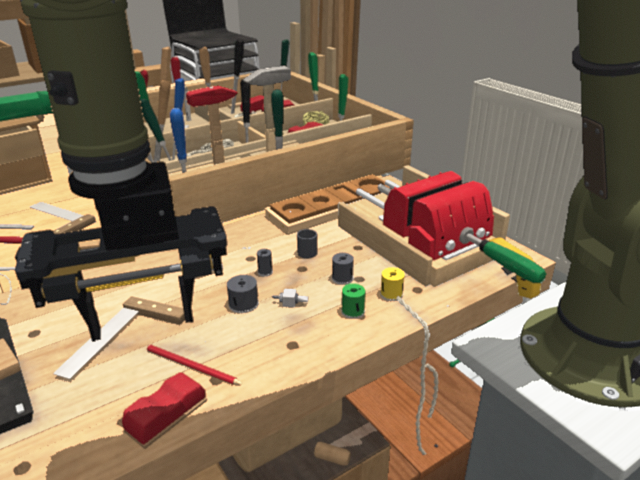

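The top view shows these candidates:
- **Large saw:** (204,271).
- **Medium saw:** (314,299). Things that could be mistaken for it are the pipe (315,234), the green cup (284,352) and the yellow cup (337,355).
- **Small saw:** (255,238).
- **Arbor:** (243,301), with the bolt (204,205) as its look-alike.
- **Tray bores, left to right:** medium (350,163), small (390,165), arbor pocket (430,168) and large (471,171).

Next is one close crop to check these choices.

```bash
cat > h.py <<'E'
import numpy as np, cv2
from scipy.spatial.transform import Rotation as R
from bench import ctrl
def ray(name,uv,st=None):
    p=ctrl.camera_params(name);K=p["camera_matrix"]
    uv=np.atleast_2d(np.asarray(uv,float))
    n=(uv-K[:2,2])/K[0,0]
    if name!="wrist":
        M=cv2.Rodrigues(p["rvec"])[0]
        return -M.T@p["tvec"],np.c_[n,np.ones(len(n))]@M
    r=np.linalg.norm(n,axis=1,keepdims=True)+1e-12
    d=np.c_[n/r*np.sin(r),np.cos(r)]
    T=p["tool_from_camera"];W=R.from_rotvec(st["tool_rot"]).as_matrix()
    return st["position"]+W@T[:3,3], d@(W@T[:3,:3]).T
def onplane(name,uv,z,st=None):
    o,d=ray(name,uv,st); return o+d*((z-o[2])/d[:,2])[:,None]
def project(name,X):
    p=ctrl.camera_params(name)
    return cv2.projectPoints(np.atleast_2d(np.asarray(X,float)),p["rvec"],p["tvec"],p["camera_matrix"],None)[0][:,0]
E
python3 - <<'E'
from h import *
im=cv2.imread("pics/top0.png")
a=cv2.resize(im[190:370,175:355],None,fx=3.3,fy=3.3,interpolation=cv2.INTER_CUBIC)
cv2.imwrite("pics/crop1.png",a)
hsv=cv2.cvtColor(im,cv2.COLOR_BGR2HSV)
m=((hsv[...,1]<75)).astype(np.uint8)*255
m[:190]=0;m[340:]=0;m[:,:180]=0;m[:,350:]=0
n,l,s,c=cv2.connectedComponentsWithStats(m)
for i in range(1,n):
    if s[i,4]>60: print(s[i],c[i].round(1),onplane("top",c[i],.03).round(4))
for nm,uv in dict(med=(350,163),small=(390,165),arb=(430,168),lar=(471,171)).items(): print(nm,onplane("top",uv,.032).round(4))
print("campos",ray("top",[0,0])[0])
E
```

```text
[182 196  43  19 405] [203.2 204.4] [[0.5494 0.4084 0.03  ]]
[303 221  24  24 160] [314.4 233.1] [[0.5091 0.2086 0.03  ]]
[246 228  17  16 179] [254.2 235.4] [[0.4985 0.3131 0.03  ]]
[187 256  36  34 868] [204.4 271.8] [[0.4292 0.3924 0.03  ]]
[302 287  25  25 482] [314.4 298.5] [[0.3951 0.201  0.03  ]]
[231 289  27  28 348] [243.6 302.2] [[0.3814 0.3201 0.03  ]]
med [[0.6419 0.1537 0.032 ]]
small [[0.6424 0.082  0.032 ]]
arb [[0.641  0.0105 0.032 ]]
lar [[ 0.6397 -0.0625  0.032 ]]
campos [0.29106747 0.17045079 0.88836341]
```

View pics/crop1.png

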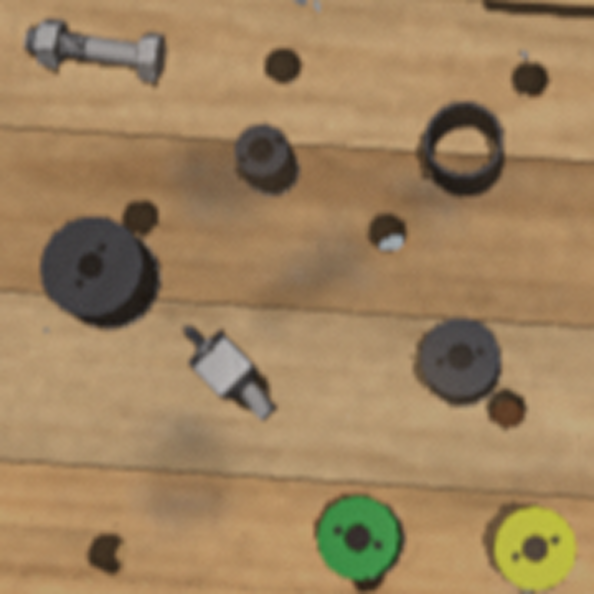

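The crop confirms the choice. The saws are closed dark cups with an arbor hole, the ring at (315,234) is the open pipe, and the collared piece is the arbor. Now I'll enlarge the tray.

Run:
```python
from h import *
im=cv2.imread("pics/top0.png")
a=cv2.resize(im[130:210,315:505],None,fx=4.2,fy=4.2,interpolation=cv2.INTER_CUBIC)
cv2.imwrite("pics/tray.png",a)
im=cv2.imread("pics/scene0.png")
a=cv2.resize(im[170:320,215:405],None,fx=4,fy=4,interpolation=cv2.INTER_CUBIC)
cv2.imwrite("pics/scenecrop.png",a)
def px(c,s,o): return (np.array(c)+.5)/s-.5+np.array(o)
for n,c,z in (("large",(91,266),.046),("small",(261,149),.046),("med",(460,356),.046),("arbor",(223,365),.024)):
    X=onplane("top",px(c,3.3,(175,190)),z)[0]; print(n,X.round(4),"scene px x4 crop",((project("scene",X)[0]-[215,170])*4).round())
d=onplane("top",px([(195,335),(267,410)],3.3,(175,190)),.012);print(d, "arbor yaw",np.degrees(np.arctan2(*(d[0]-d[1])[[1,0]])))
```

```text
large [0.429  0.3923 0.046 ] scene px x4 crop [ 98. 453.]
small [0.4957 0.3113 0.046 ] scene px x4 crop [186. 330.]
med [0.3947 0.2011 0.046 ] scene px x4 crop [502. 353.]
arbor [0.3852 0.3239 0.024 ] scene px x4 crop [287. 490.]
[[0.40133213 0.34227164 0.012     ]
 [0.36453348 0.30079647 0.012     ]] arbor yaw 48.419105996371584
```

View pics/tray.png

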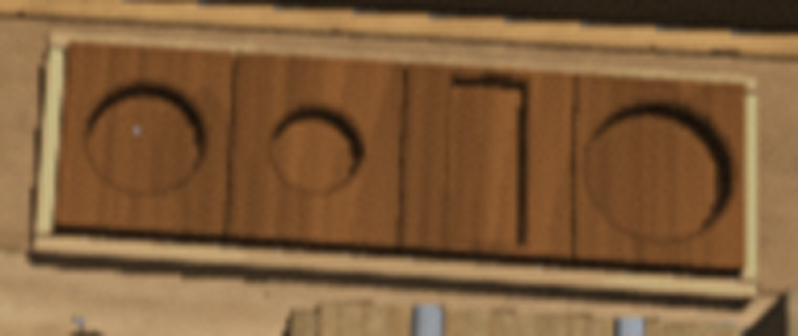

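View pics/scenecrop.png

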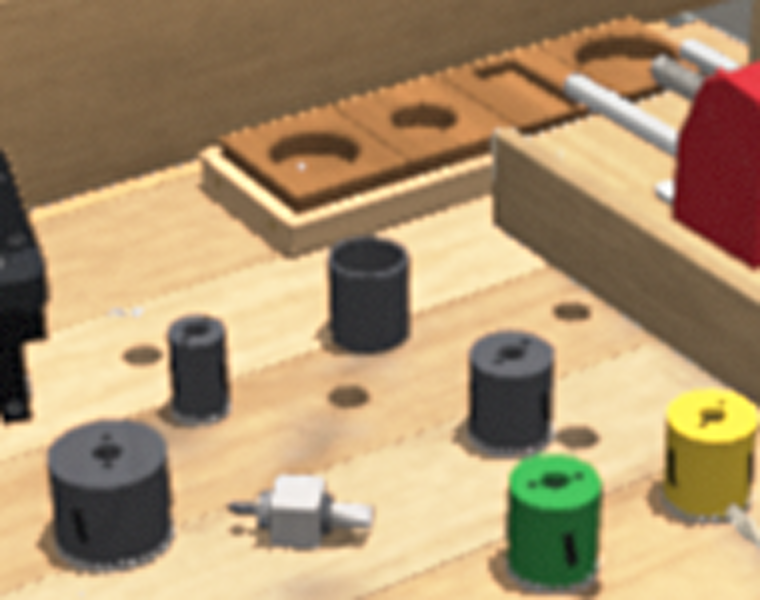

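Run:
```python
from h import *
def px(c,s,o): return (np.array(c)+.5)/s-.5+np.array(o)
def tri(a,b):
    o1,d1=ray("top",a);o2,d2=ray("scene",b);d1=d1[0]/np.linalg.norm(d1);d2=d2[0]/np.linalg.norm(d2)
    t=np.linalg.lstsq(np.c_[d1,-d2],o2-o1,rcond=None)[0]
    p,q=o1+t[0]*d1,o2+t[1]*d2; return (p+q)/2,np.linalg.norm(p-q)
sc=lambda c:px(c,4,(215,170))
for n,a,o,s,b,z in (("large",(91,266),(175,190),3.3,(107,452),.046),("small",(261,149),(175,190),3.3,(197,327),.046),("med",(460,356),(175,190),3.3,(511,353),.046),("arbor",(223,365),(175,190),3.3,(300,490),.024),
  ("Bmed",(145,139),(315,130),4.2,(314,153),.032),("Bsmall",(317,151),(315,130),4.2,(424,118),.032),("Barb",(488,162),(315,130),4.2,None,.032),("Blarge",(658,172),(315,130),4.2,None,.032)):
    A=px(a,s,o);T=onplane("top",A,z)[0]
    print(n,"top",T.round(4),*( ("scene",onplane("scene",sc(b),z)[0].round(4),"tri",tri(A,sc(b))) if b else ()))
st=ctrl.get_state();W=R.from_rotvec(st["tool_rot"]).as_matrix();print(W.round(3))
```

```text
large top [0.429  0.3923 0.046 ] scene [0.4287 0.3888 0.046 ] tri (array([0.42790371, 0.39065036, 0.04761829]), np.float64(0.0028070802650917645))
small top [0.4957 0.3113 0.046 ] scene [0.4966 0.306  0.046 ] tri (array([0.49375722, 0.30934599, 0.04918373]), np.float64(0.0035765660920519704))
med top [0.3947 0.2011 0.046 ] scene [0.3936 0.1974 0.046 ] tri (array([0.39340354, 0.19973828, 0.04728562]), np.float64(0.0035389314450987672))
arbor top [0.3852 0.3239 0.024 ] scene [0.3835 0.3192 0.024 ] tri (array([0.38356135, 0.32175914, 0.02558438]), np.float64(0.004582875453823964))
Bmed top [0.6424 0.1552 0.032 ] scene [0.6399 0.1522 0.032 ] tri (array([0.64078087, 0.15377889, 0.03260661]), np.float64(0.0038008646636036422))
Bsmall top [0.6413 0.0818 0.032 ] scene [0.641  0.0778 0.032 ] tri (array([0.63946963, 0.08074946, 0.03380031]), np.float64(0.0032488675334593864))
Barb top [0.6407 0.009  0.032 ]
Blarge top [ 0.6406 -0.0631  0.032 ]
[[-0.959  0.284 -0.   ]
 [ 0.284  0.959 -0.001]
 [-0.    -0.001 -1.   ]]
```

Request:
step_arm(plan=[{"x": -0.387, "y": -0.213, "z": 0.05, "wz": -16.5, "jaw": -1}, {"x": -0.387, "y": -0.213, "z": 0.05, "wz": -16.5, "jaw": -1}, {"x": -0.387, "y": -0.213, "z": 0.05, "wz": -16.5, "jaw": -1}, {"x": -0.387, "y": -0.213, "z": 0.05, "wz": -16.5, "jaw": -1}, {"x": -0.387, "y": -0.213, "z": 0.05, "wz": -16.5, "jaw": -1}, {"x": -0.387, "y": -0.213, "z": 0.05, "wz": -16.5, "jaw": -1}, {"x": -0.387, "y": -0.213, "z": 0.05, "wz": -16.5, "jaw": -1}, {"x": -0.387, "y": -0.213, "z": 0.05, "wz": -16.5, "jaw": -1}, {"x": -0.387, "y": -0.213, "z": 0.05, "wz": -16.5, "jaw": -1}, {"x": -0.387, "y": -0.213, "z": 0.05, "wz": -16.5, "jaw": -1}, {"x": -0.387, "y": -0.213, "z": 0.05, "wz": -16.5, "jaw": -1}, {"x": -0.387, "y": -0.213, "z": 0.05, "wz": -16.5, "jaw": -1}, {"x": -0.387, "y": -0.213, "z": 0.05, "wz": -16.5, "jaw": -1}, {"x": -0.387, "y": -0.213, "z": 0.05, "wz": -16.5, "jaw": -1}], newtons=25)

```text
validation failed for argument at $.pl...
```

```bash
cat > w.py <<'E'
import sys
from h import *
def look(n):
    st=ctrl.get_state();im=ctrl.get_image("wrist")
    cv2.imwrite(f"pics/{n}.png",im);np.savez(f"pics/{n}.npz",position=st["position"],tool_rot=st["tool_rot"])
    print(st["time"],st["position"].round(4),R.from_rotvec(st["tool_rot"]).as_matrix().round(3).tolist(),st["ft_force"].round(1),st["grip_width"])
look(sys.argv[1])
E
python3 w.py w1
```

```text
0.15 [0.1844 0.6229 0.2217] [[-0.959, 0.284, -0.0], [0.284, 0.959, -0.001], [-0.0, -0.001, -1.0]] [0.1 0.3 0.2] 0.997369775106686
```

View pics/w1.png

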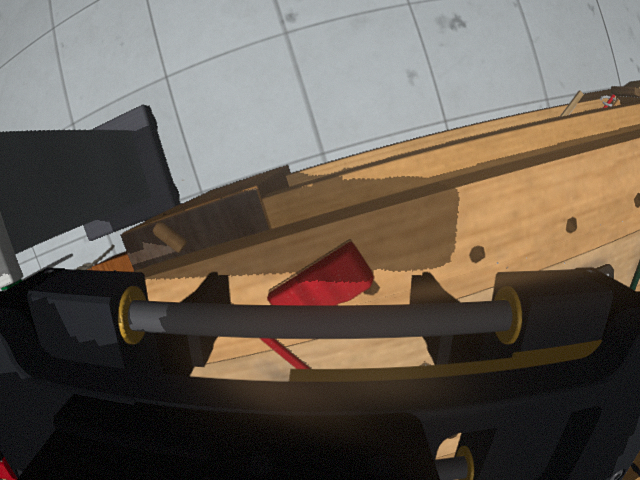

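The call was refused and the arm didn't move. I'll try again with every key given in each row.

Request:
step_arm(plan=[{"x": -0.387, "y": -0.213, "z": 0.05, "wx": 0, "wy": 0, "wz": -16.5, "jaw": -1}, {"x": -0.387, "y": -0.213, "z": 0.05, "wx": 0, "wy": 0, "wz": -16.5, "jaw": -1}, {"x": -0.387, "y": -0.213, "z": 0.05, "wx": 0, "wy": 0, "wz": -16.5, "jaw": -1}, {"x": -0.387, "y": -0.213, "z": 0.05, "wx": 0, "wy": 0, "wz": -16.5, "jaw": -1}, {"x": -0.387, "y": -0.213, "z": 0.05, "wx": 0, "wy": 0, "wz": -16.5, "jaw": -1}, {"x": -0.387, "y": -0.213, "z": 0.05, "wx": 0, "wy": 0, "wz": -16.5, "jaw": -1}, {"x": -0.387, "y": -0.213, "z": 0.05, "wx": 0, "wy": 0, "wz": -16.5, "jaw": -1}, {"x": -0.387, "y": -0.213, "z": 0.05, "wx": 0, "wy": 0, "wz": -16.5, "jaw": -1}, {"x": -0.387, "y": -0.213, "z": 0.05, "wx": 0, "wy": 0, "wz": -16.5, "jaw": -1}, {"x": -0.387, "y": -0.213, "z": 0.05, "wx": 0, "wy": 0, "wz": -16.5, "jaw": -1}, {"x": -0.387, "y": -0.213, "z": 0.05, "wx": 0, "wy": 0, "wz": -16.5, "jaw": -1}, {"x": -0.387, "y": -0.213, "z": 0.05, "wx": 0, "wy": 0, "wz": -16.5, "jaw": -1}], newtons=25)

```text
time: 1.4
position: [0.4941, 0.3106, 0.1725]
tool_rot: [0.003, -3.141, -0.001]
ft_force: [-0.1, 0.1, -0.3]
grip_width: 1.0
```

```bash
python3 w.py w2
```

```text
1.4 [0.4941 0.3106 0.1725] [[-1.0, -0.002, -0.001], [-0.002, 1.0, 0.001], [0.001, 0.001, -1.0]] [-0.1  0.1 -0.3] 0.9997917280820355
```

View pics/w2.png

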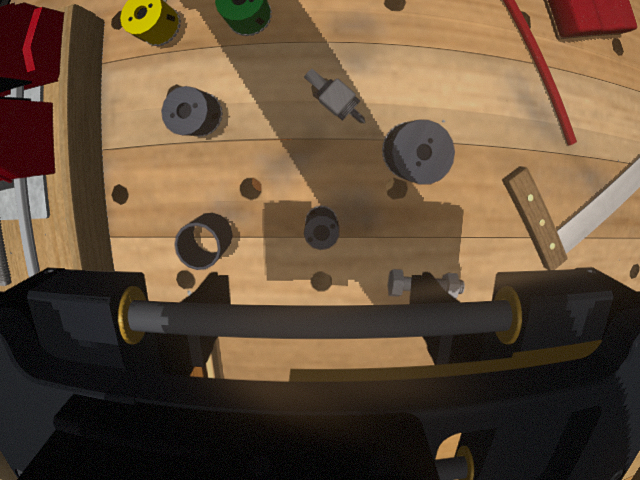

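Run:
```python
from h import *
st=np.load("pics/w2.npz")
for n,uv,z in (("small",(322,234),.046),("large",(424,152),.046),("med",(184,110),.046),("arbor",(340,97),.024)): print(n,onplane("wrist",uv,z,st).round(4))
```

```text
small [[0.4952 0.3128 0.046 ]]
large [[0.4283 0.3932 0.046 ]]
med [[0.3929 0.2025 0.046 ]]
arbor [[0.3843 0.3276 0.024 ]]
```

Request:
step_arm(plan=[{"x": -0.001, "y": 0.001, "z": 0.05, "wx": 0, "wy": 0, "wz": 0, "jaw": -1}, {"x": -0.001, "y": 0.001, "z": 0.1, "wx": 0, "wy": 0, "wz": 0, "jaw": -1}, {"x": -0.001, "y": 0.001, "z": 0.14, "wx": 0, "wy": 0, "wz": 0, "jaw": -1}, {"x": -0.001, "y": 0.001, "z": 0.149, "wx": 0, "wy": 0, "wz": 0, "jaw": -1}, {"x": -0.001, "y": 0.001, "z": 0.149, "wx": 0, "wy": 0, "wz": 0, "jaw": -1}, {"x": -0.001, "y": 0.001, "z": 0.149, "wx": 0, "wy": 0, "wz": 0, "jaw": 1}, {"x": -0.001, "y": 0.001, "z": 0.149, "wx": 0, "wy": 0, "wz": 0, "jaw": 1}, {"x": -0.001, "y": 0.001, "z": 0.149, "wx": 0, "wy": 0, "wz": 0, "jaw": 1}, {"x": -0.001, "y": 0.001, "z": 0.149, "wx": 0, "wy": 0, "wz": 0, "jaw": 1}, {"x": -0.001, "y": 0.001, "z": 0.149, "wx": 0, "wy": 0, "wz": 0, "jaw": 1}, {"x": -0.001, "y": 0.001, "z": 0.149, "wx": 0, "wy": 0, "wz": 0, "jaw": 1}, {"x": -0.001, "y": 0.001, "z": 0.149, "wx": 0, "wy": 0, "wz": 0, "jaw": 1}, {"x": -0.001, "y": 0.001, "z": 0.149, "wx": 0, "wy": 0, "wz": 0, "jaw": 1}], newtons=25)

```text
time: 2.75
position: [0.4961, 0.3103, 0.0235]
tool_rot: [-0.0, 3.142, 0.0]
ft_force: [0.1, 1.1, -0.2]
grip_width: 0.356
```

Request:
step_arm(plan=[{"x": 0, "y": 0, "z": -0.04, "wx": 0, "wy": 0, "wz": 0, "jaw": 1}, {"x": 0, "y": 0, "z": -0.08, "wx": 0, "wy": 0, "wz": 0, "jaw": 1}, {"x": -0.02, "y": -0.03, "z": -0.105, "wx": 0, "wy": 0, "wz": 0, "jaw": 1}, {"x": -0.04, "y": -0.06, "z": -0.11, "wx": 0, "wy": 0, "wz": 0, "jaw": 1}, {"x": -0.06, "y": -0.095, "z": -0.11, "wx": 0, "wy": 0, "wz": 0, "jaw": 1}, {"x": -0.08, "y": -0.13, "z": -0.11, "wx": 0, "wy": 0, "wz": 0, "jaw": 1}, {"x": -0.1, "y": -0.16, "z": -0.11, "wx": 0, "wy": 0, "wz": 0, "jaw": 1}, {"x": -0.12, "y": -0.19, "z": -0.11, "wx": 0, "wy": 0, "wz": 0, "jaw": 1}, {"x": -0.135, "y": -0.215, "z": -0.11, "wx": 0, "wy": 0, "wz": 0, "jaw": 1}, {"x": -0.145, "y": -0.229, "z": -0.11, "wx": 0, "wy": 0, "wz": 0, "jaw": 1}, {"x": -0.145, "y": -0.229, "z": -0.11, "wx": 0, "wy": 0, "wz": 0, "jaw": 1}, {"x": -0.145, "y": -0.229, "z": -0.11, "wx": 0, "wy": 0, "wz": 0, "jaw": 1}, {"x": -0.145, "y": -0.229, "z": -0.11, "wx": 0, "wy": 0, "wz": 0, "jaw": 1}])

```text
time: 4.05
position: [0.6403, 0.0841, 0.1333]
tool_rot: [0.005, -3.141, -0.002]
ft_force: [0.8, 0.6, -1.3]
grip_width: 0.336
```

```bash
python3 w.py w3
```

```text
4.05 [0.6403 0.0841 0.1333] [[-1.0, -0.003, -0.001], [-0.003, 1.0, 0.002], [0.001, 0.002, -1.0]] [ 0.8  0.6 -1.3] 0.33608615099450617
```

View pics/w3.png

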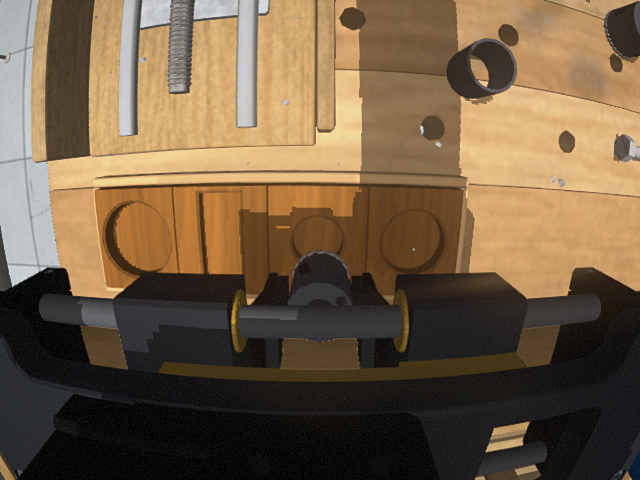

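Run:
```python
from h import *
st=np.load("pics/w3.npz")
for n,uv in (("small",(317.5,238)),("med",(411,239)),("large",(138,238)),("smL",(292,238)),("smR",(343,238)),("medL",(381,239)),("medR",(441,239)),("pocketL",(198,240)),("pocketR",(243,240)),("saw bottom",(319,270))): print(n,onplane("wrist",uv,.11 if 'saw' in n else .032,st).round(4))
```

```text
small [[0.6381 0.0828 0.032 ]]
med [[0.6388 0.1527 0.032 ]]
large [[ 0.6383 -0.0602  0.032 ]]
smL [[0.6382 0.0641 0.032 ]]
smR [[0.6381 0.1015 0.032 ]]
medL [[0.6388 0.1298 0.032 ]]
medR [[0.6387 0.1766 0.032 ]]
pocketL [[ 0.6398 -0.008   0.032 ]]
pocketR [[0.6398 0.0274 0.032 ]]
saw bottom [[0.6354 0.084  0.11  ]]
```

Request:
step_arm(plan=[{"x": 0, "y": -0.002, "z": 0.03, "wx": 0, "wy": 0, "wz": 0, "jaw": 1}, {"x": 0, "y": -0.002, "z": 0.05, "wx": 0, "wy": 0, "wz": 0, "jaw": 1}, {"x": 0, "y": -0.002, "z": 0.065, "wx": 0, "wy": 0, "wz": 0, "jaw": 1}, {"x": 0, "y": -0.002, "z": 0.075, "wx": 0, "wy": 0, "wz": 0, "jaw": 1}, {"x": 0, "y": -0.002, "z": 0.08, "wx": 0, "wy": 0, "wz": 0, "jaw": 1}, {"x": 0, "y": -0.002, "z": 0.084, "wx": 0, "wy": 0, "wz": 0, "jaw": 1}, {"x": 0, "y": -0.002, "z": 0.088, "wx": 0, "wy": 0, "wz": 0, "jaw": 1}, {"x": 0, "y": -0.002, "z": 0.092, "wx": 0, "wy": 0, "wz": 0, "jaw": 1}, {"x": 0, "y": -0.002, "z": 0.092, "wx": 0, "wy": 0, "wz": 0, "jaw": 1}, {"x": 0, "y": -0.002, "z": 0.092, "wx": 0, "wy": 0, "wz": 0, "jaw": 1}, {"x": 0, "y": -0.002, "z": 0.092, "wx": 0, "wy": 0, "wz": 0, "jaw": 1}])

```text
time: 5.2
position: [0.6415, 0.0792, 0.0419]
tool_rot: [-0.0, 3.141, 0.0]
ft_force: [0.1, 0.2, -0.9]
grip_width: 0.338
```

Request:
step_arm(plan=[{"x": 0.001, "y": 0.002, "z": 0.001, "wx": 0, "wy": 0, "wz": 0, "jaw": 1}, {"x": 0.001, "y": 0.002, "z": 0.001, "wx": 0, "wy": 0, "wz": 0, "jaw": 1}, {"x": 0.001, "y": 0.002, "z": 0.001, "wx": 0, "wy": 0, "wz": 0, "jaw": 1}, {"x": 0.001, "y": 0.002, "z": 0.001, "wx": 0, "wy": 0, "wz": 0, "jaw": 1}])

```text
time: 5.6
position: [0.6402, 0.0812, 0.0406]
tool_rot: [-0.0, 3.141, 0.0]
ft_force: [0.5, -0.4, -0.9]
grip_width: 0.339
```

Request:
step_arm(plan=[{"x": 0, "y": 0, "z": 0, "wx": 0, "wy": 0, "wz": 0, "jaw": -0.2}, {"x": 0, "y": 0, "z": 0, "wx": 0, "wy": 0, "wz": 0, "jaw": -0.2}, {"x": 0, "y": 0, "z": 0, "wx": 0, "wy": 0, "wz": 0, "jaw": -0.2}, {"x": 0, "y": 0, "z": 0, "wx": 0, "wy": 0, "wz": 0, "jaw": -0.2}, {"x": 0, "y": 0, "z": -0.02, "wx": 0, "wy": 0, "wz": 0, "jaw": -0.2}, {"x": 0, "y": 0, "z": -0.06, "wx": 0, "wy": 0, "wz": 0, "jaw": -0.2}, {"x": 0, "y": 0, "z": -0.11, "wx": 0, "wy": 0, "wz": 0, "jaw": -1}, {"x": 0.04, "y": 0.02, "z": -0.13, "wx": 0, "wy": 0, "wz": 0, "jaw": -1}, {"x": 0.246, "y": 0.121, "z": -0.13, "wx": 0, "wy": 0, "wz": 0, "jaw": -1}, {"x": 0.246, "y": 0.121, "z": -0.13, "wx": 0, "wy": 0, "wz": 0, "jaw": -1}, {"x": 0.246, "y": 0.121, "z": -0.13, "wx": 0, "wy": 0, "wz": 0, "jaw": -1}, {"x": 0.246, "y": 0.121, "z": -0.13, "wx": 0, "wy": 0, "wz": 0, "jaw": -1}, {"x": 0.246, "y": 0.121, "z": -0.13, "wx": 0, "wy": 0, "wz": 0, "jaw": -1}, {"x": 0.246, "y": 0.121, "z": -0.13, "wx": 0, "wy": 0, "wz": 0, "jaw": -1}, {"x": 0.246, "y": 0.121, "z": -0.13, "wx": 0, "wy": 0, "wz": 0, "jaw": -1}, {"x": 0.246, "y": 0.121, "z": -0.13, "wx": 0, "wy": 0, "wz": 0, "jaw": -1}, {"x": 0.246, "y": 0.121, "z": -0.13, "wx": 0, "wy": 0, "wz": 0, "jaw": -1}])

```text
time: 7.3
position: [0.3953, 0.2014, 0.1706]
tool_rot: [0.003, 3.141, -0.0]
ft_force: [1.5, 0.0, 0.1]
grip_width: 1.001
```

```bash
python3 w.py w4
python3 - <<'E'
from h import *
cv2.imwrite("pics/top1.png",ctrl.get_image("top"))
im=cv2.imread("pics/top1.png");b=cv2.imread("pics/w4.png")
a=cv2.resize(im[130:260,235:505],None,fx=2,fy=2,interpolation=cv2.INTER_CUBIC)
cv2.imwrite("pics/m1.png",np.vstack([cv2.copyMakeBorder(a,0,0,0,100,0),b[:330]]))
E
```

```text
7.3 [0.3953 0.2014 0.1706] [[-1.0, 0.002, 0.0], [0.002, 1.0, -0.0], [-0.0, -0.0, -1.0]] [1.5 0.  0.1] 1.000576249890555
```

View pics/m1.png

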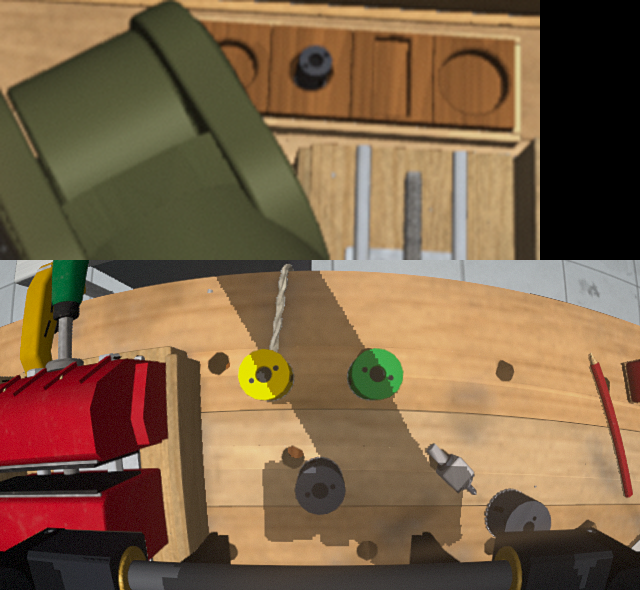

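Request:
step_arm(plan=[{"x": 0.001, "y": 0, "z": 0.05, "wx": 0, "wy": 0, "wz": 0, "jaw": -1}, {"x": 0.001, "y": 0, "z": 0.1, "wx": 0, "wy": 0, "wz": 0, "jaw": -1}, {"x": 0.001, "y": 0, "z": 0.14, "wx": 0, "wy": 0, "wz": 0, "jaw": -1}, {"x": 0.001, "y": 0, "z": 0.147, "wx": 0, "wy": 0, "wz": 0, "jaw": -1}, {"x": 0.001, "y": 0, "z": 0.147, "wx": 0, "wy": 0, "wz": 0, "jaw": -1}, {"x": 0.001, "y": 0, "z": 0.147, "wx": 0, "wy": 0, "wz": 0, "jaw": 1}, {"x": 0.001, "y": 0, "z": 0.147, "wx": 0, "wy": 0, "wz": 0, "jaw": 1}, {"x": 0.001, "y": 0, "z": 0.147, "wx": 0, "wy": 0, "wz": 0, "jaw": 1}, {"x": 0.001, "y": 0, "z": 0.147, "wx": 0, "wy": 0, "wz": 0, "jaw": 1}, {"x": 0.001, "y": 0, "z": 0.147, "wx": 0, "wy": 0, "wz": 0, "jaw": 1}, {"x": 0.001, "y": 0, "z": 0.147, "wx": 0, "wy": 0, "wz": 0, "jaw": 1}, {"x": 0.001, "y": 0, "z": 0.147, "wx": 0, "wy": 0, "wz": 0, "jaw": 1}])

```text
time: 8.6
position: [0.3932, 0.2022, 0.0237]
tool_rot: [-0.0, 3.141, 0.0]
ft_force: [-0.3, -0.8, 1.2]
grip_width: 0.476
```

Request:
step_arm(plan=[{"x": 0, "y": 0, "z": -0.04, "wx": 0, "wy": 0, "wz": 0, "jaw": 1}, {"x": 0, "y": 0, "z": -0.08, "wx": 0, "wy": 0, "wz": 0, "jaw": 1}, {"x": -0.02, "y": -0.004, "z": -0.105, "wx": 0, "wy": 0, "wz": 0, "jaw": 1}, {"x": -0.05, "y": -0.01, "z": -0.11, "wx": 0, "wy": 0, "wz": 0, "jaw": 1}, {"x": -0.08, "y": -0.016, "z": -0.11, "wx": 0, "wy": 0, "wz": 0, "jaw": 1}, {"x": -0.11, "y": -0.022, "z": -0.11, "wx": 0, "wy": 0, "wz": 0, "jaw": 1}, {"x": -0.14, "y": -0.028, "z": -0.11, "wx": 0, "wy": 0, "wz": 0, "jaw": 1}, {"x": -0.17, "y": -0.034, "z": -0.11, "wx": 0, "wy": 0, "wz": 0, "jaw": 1}, {"x": -0.2, "y": -0.04, "z": -0.11, "wx": 0, "wy": 0, "wz": 0, "jaw": 1}, {"x": -0.23, "y": -0.045, "z": -0.11, "wx": 0, "wy": 0, "wz": 0, "jaw": 1}, {"x": -0.247, "y": -0.048, "z": -0.11, "wx": 0, "wy": 0, "wz": 0, "jaw": 1}, {"x": -0.247, "y": -0.048, "z": -0.11, "wx": 0, "wy": 0, "wz": 0, "jaw": 1}, {"x": -0.247, "y": -0.048, "z": -0.085, "wx": 0, "wy": 0, "wz": 0, "jaw": 1}, {"x": -0.247, "y": -0.048, "z": -0.06, "wx": 0, "wy": 0, "wz": 0, "jaw": 1}, {"x": -0.247, "y": -0.048, "z": -0.05, "wx": 0, "wy": 0, "wz": 0, "jaw": 1}, {"x": -0.247, "y": -0.048, "z": -0.045, "wx": 0, "wy": 0, "wz": 0, "jaw": 1}, {"x": -0.247, "y": -0.048, "z": -0.045, "wx": 0, "wy": 0, "wz": 0, "jaw": 1}, {"x": -0.247, "y": -0.048, "z": -0.045, "wx": 0, "wy": 0, "wz": 0, "jaw": 1}, {"x": -0.247, "y": -0.048, "z": -0.045, "wx": 0, "wy": 0, "wz": 0, "jaw": 1}])

```text
time: 10.5
position: [0.641, 0.1545, 0.07]
tool_rot: [-0.0, 3.139, 0.001]
ft_force: [-0.8, -0.4, -1.3]
grip_width: 0.473
```

Request:
step_arm(plan=[{"x": 0.001, "y": -0.001, "z": 0.006, "wx": 0, "wy": 0, "wz": 0, "jaw": 1}, {"x": 0.001, "y": -0.001, "z": 0.011, "wx": 0, "wy": 0, "wz": 0, "jaw": 1}, {"x": 0.001, "y": -0.001, "z": 0.016, "wx": 0, "wy": 0, "wz": 0, "jaw": 1}, {"x": 0.001, "y": -0.001, "z": 0.021, "wx": 0, "wy": 0, "wz": 0, "jaw": 1}, {"x": 0.001, "y": -0.001, "z": 0.026, "wx": 0, "wy": 0, "wz": 0, "jaw": 1}, {"x": 0.001, "y": -0.001, "z": 0.029, "wx": 0, "wy": 0, "wz": 0, "jaw": 1}, {"x": 0.001, "y": -0.001, "z": 0.029, "wx": 0, "wy": 0, "wz": 0, "jaw": 1}, {"x": 0.001, "y": -0.001, "z": 0.029, "wx": 0, "wy": 0, "wz": 0, "jaw": 1}, {"x": 0.001, "y": -0.001, "z": 0.029, "wx": 0, "wy": 0, "wz": 0, "jaw": 1}])

```text
time: 11.4
position: [0.6392, 0.1533, 0.0398]
tool_rot: [-0.0, 3.142, 0.0]
ft_force: [-1.8, 0.5, 1.7]
grip_width: 0.475
```

Request:
step_arm(plan=[{"x": 0, "y": 0, "z": 0, "wx": 0, "wy": 0, "wz": 0, "jaw": -0.3}, {"x": 0, "y": 0, "z": 0, "wx": 0, "wy": 0, "wz": 0, "jaw": -0.3}, {"x": 0, "y": 0, "z": 0, "wx": 0, "wy": 0, "wz": 0, "jaw": -0.3}, {"x": 0, "y": 0, "z": 0, "wx": 0, "wy": 0, "wz": 0, "jaw": -0.3}, {"x": 0, "y": 0, "z": -0.02, "wx": 0, "wy": 0, "wz": 0, "jaw": -0.3}, {"x": 0, "y": 0, "z": -0.06, "wx": 0, "wy": 0, "wz": 0, "jaw": -0.3}, {"x": 0, "y": 0, "z": -0.11, "wx": 0, "wy": 0, "wz": 0, "jaw": -1}, {"x": 0.04, "y": 0.04, "z": -0.13, "wx": 0, "wy": 0, "wz": 0, "jaw": -1}, {"x": 0.211, "y": 0.24, "z": -0.13, "wx": 0, "wy": 0, "wz": 0, "jaw": -1}, {"x": 0.211, "y": 0.24, "z": -0.13, "wx": 0, "wy": 0, "wz": 0, "jaw": -1}, {"x": 0.211, "y": 0.24, "z": -0.13, "wx": 0, "wy": 0, "wz": 0, "jaw": -1}, {"x": 0.211, "y": 0.24, "z": -0.13, "wx": 0, "wy": 0, "wz": 0, "jaw": -1}, {"x": 0.211, "y": 0.24, "z": -0.13, "wx": 0, "wy": 0, "wz": 0, "jaw": -1}, {"x": 0.211, "y": 0.24, "z": -0.13, "wx": 0, "wy": 0, "wz": 0, "jaw": -1}, {"x": 0.211, "y": 0.24, "z": -0.13, "wx": 0, "wy": 0, "wz": 0, "jaw": -1}, {"x": 0.211, "y": 0.24, "z": -0.13, "wx": 0, "wy": 0, "wz": 0, "jaw": -1}, {"x": 0.211, "y": 0.24, "z": -0.13, "wx": 0, "wy": 0, "wz": 0, "jaw": -1}, {"x": 0.211, "y": 0.24, "z": -0.13, "wx": 0, "wy": 0, "wz": 0, "jaw": -1}])

```text
time: 13.2
position: [0.4296, 0.3916, 0.1696]
tool_rot: [0.005, 3.141, -0.001]
ft_force: [0.6, 0.2, -0.5]
grip_width: 0.998
```

```bash
python3 w.py w5
python3 - <<'E'
from h import *
cv2.imwrite("pics/top2.png",ctrl.get_image("top"))
im=cv2.imread("pics/top2.png");b=cv2.imread("pics/w5.png")
a=cv2.resize(im[130:260,235:505],None,fx=2,fy=2,interpolation=cv2.INTER_CUBIC)
cv2.imwrite("pics/m2.png",np.vstack([cv2.copyMakeBorder(a,0,0,0,100,0),b[:330]]))
E
```

```text
13.2 [0.4296 0.3916 0.1696] [[-1.0, 0.003, 0.0], [0.003, 1.0, -0.0], [-0.0, -0.0, -1.0]] [ 0.6  0.2 -0.5] 0.9984937235297047
```

View pics/m2.png

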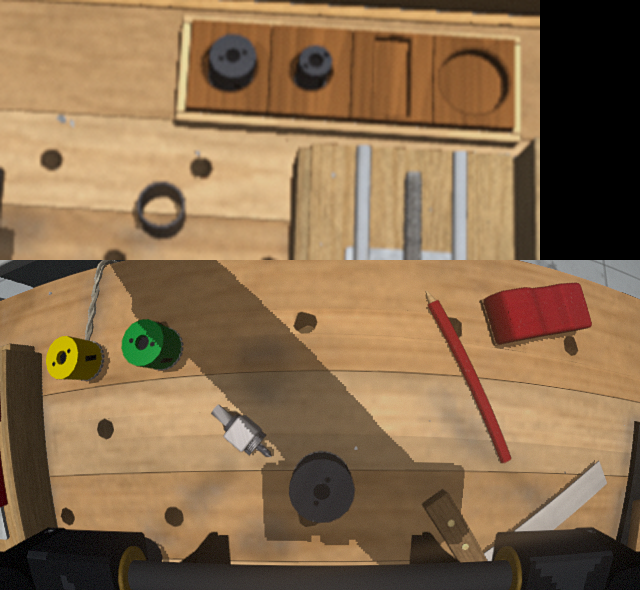

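Request:
step_arm(plan=[{"x": 0.001, "y": 0.001, "z": 0.05, "wx": 0, "wy": 0, "wz": 0, "jaw": -1}, {"x": 0.001, "y": 0.001, "z": 0.1, "wx": 0, "wy": 0, "wz": 0, "jaw": -1}, {"x": 0.001, "y": 0.001, "z": 0.14, "wx": 0, "wy": 0, "wz": 0, "jaw": -1}, {"x": 0.001, "y": 0.001, "z": 0.146, "wx": 0, "wy": 0, "wz": 0, "jaw": -1}, {"x": 0.001, "y": 0.001, "z": 0.146, "wx": 0, "wy": 0, "wz": 0, "jaw": -1}, {"x": 0.001, "y": 0.001, "z": 0.146, "wx": 0, "wy": 0, "wz": 0, "jaw": 1}, {"x": 0.001, "y": 0.001, "z": 0.146, "wx": 0, "wy": 0, "wz": 0, "jaw": 1}, {"x": 0.001, "y": 0.001, "z": 0.146, "wx": 0, "wy": 0, "wz": 0, "jaw": 1}, {"x": 0.001, "y": 0.001, "z": 0.146, "wx": 0, "wy": 0, "wz": 0, "jaw": 1}, {"x": 0.001, "y": 0.001, "z": 0.146, "wx": 0, "wy": 0, "wz": 0, "jaw": 1}, {"x": 0.001, "y": 0.001, "z": 0.146, "wx": 0, "wy": 0, "wz": 0, "jaw": 1}], newtons=30)

```text
time: 14.4
position: [0.4274, 0.3942, 0.0242]
tool_rot: [-0.0, 3.141, 0.0]
ft_force: [-1.0, -0.3, 3.5]
grip_width: 0.614
```

Request:
step_arm(plan=[{"x": 0, "y": 0, "z": -0.04, "wx": 0, "wy": 0, "wz": 0, "jaw": 1}, {"x": 0, "y": 0, "z": -0.08, "wx": 0, "wy": 0, "wz": 0, "jaw": 1}, {"x": -0.03, "y": -0.03, "z": -0.11, "wx": 0, "wy": 0, "wz": 0, "jaw": 1}, {"x": -0.06, "y": -0.06, "z": -0.12, "wx": 0, "wy": 0, "wz": 0, "jaw": 1}, {"x": -0.09, "y": -0.09, "z": -0.12, "wx": 0, "wy": 0, "wz": 0, "jaw": 1}, {"x": -0.12, "y": -0.12, "z": -0.12, "wx": 0, "wy": 0, "wz": 0, "jaw": 1}, {"x": -0.15, "y": -0.15, "z": -0.12, "wx": 0, "wy": 0, "wz": 0, "jaw": 1}, {"x": -0.18, "y": -0.18, "z": -0.12, "wx": 0, "wy": 0, "wz": 0, "jaw": 1}, {"x": -0.2, "y": -0.21, "z": -0.12, "wx": 0, "wy": 0, "wz": 0, "jaw": 1}, {"x": -0.212, "y": -0.245, "z": -0.12, "wx": 0, "wy": 0, "wz": 0, "jaw": 1}, {"x": -0.212, "y": -0.28, "z": -0.12, "wx": 0, "wy": 0, "wz": 0, "jaw": 1}, {"x": -0.212, "y": -0.32, "z": -0.12, "wx": 0, "wy": 0, "wz": 0, "jaw": 1}, {"x": -0.212, "y": -0.36, "z": -0.12, "wx": 0, "wy": 0, "wz": 0, "jaw": 1}, {"x": -0.212, "y": -0.4, "z": -0.12, "wx": 0, "wy": 0, "wz": 0, "jaw": 1}, {"x": -0.212, "y": -0.43, "z": -0.12, "wx": 0, "wy": 0, "wz": 0, "jaw": 1}, {"x": -0.212, "y": -0.448, "z": -0.12, "wx": 0, "wy": 0, "wz": 0, "jaw": 1}, {"x": -0.212, "y": -0.455, "z": -0.12, "wx": 0, "wy": 0, "wz": 0, "jaw": 1}, {"x": -0.212, "y": -0.455, "z": -0.12, "wx": 0, "wy": 0, "wz": 0, "jaw": 1}, {"x": -0.212, "y": -0.455, "z": -0.12, "wx": 0, "wy": 0, "wz": 0, "jaw": 1}])

```text
time: 16.3
position: [0.6392, -0.0586, 0.1431]
tool_rot: [0.003, -3.141, -0.002]
ft_force: [0.2, 0.9, -1.5]
grip_width: 0.614
```

Request:
step_arm(plan=[{"x": 0, "y": -0.003, "z": 0.03, "wx": 0, "wy": 0, "wz": 0, "jaw": 1}, {"x": 0, "y": -0.003, "z": 0.055, "wx": 0, "wy": 0, "wz": 0, "jaw": 1}, {"x": 0, "y": -0.003, "z": 0.07, "wx": 0, "wy": 0, "wz": 0, "jaw": 1}, {"x": 0, "y": -0.003, "z": 0.074, "wx": 0, "wy": 0, "wz": 0, "jaw": 1}, {"x": 0, "y": -0.003, "z": 0.074, "wx": 0, "wy": 0, "wz": 0, "jaw": 1}, {"x": 0, "y": -0.003, "z": 0.074, "wx": 0, "wy": 0, "wz": 0, "jaw": 1}])

```text
time: 16.9
position: [0.6403, -0.0634, 0.0709]
tool_rot: [-0.001, 3.139, 0.0]
ft_force: [-0.1, 0.4, -2.0]
grip_width: 0.613
```

Nudge y by +1.5 mm and x by about −1 mm, then go down 29 mm.

Request:
step_arm(plan=[{"x": 0.001, "y": 0.0015, "z": 0.005, "wx": 0, "wy": 0, "wz": 0, "jaw": 1}, {"x": 0.001, "y": 0.0015, "z": 0.01, "wx": 0, "wy": 0, "wz": 0, "jaw": 1}, {"x": 0.001, "y": 0.0015, "z": 0.015, "wx": 0, "wy": 0, "wz": 0, "jaw": 1}, {"x": 0.001, "y": 0.0015, "z": 0.02, "wx": 0, "wy": 0, "wz": 0, "jaw": 1}, {"x": 0.001, "y": 0.0015, "z": 0.025, "wx": 0, "wy": 0, "wz": 0, "jaw": 1}, {"x": 0.001, "y": 0.0015, "z": 0.029, "wx": 0, "wy": 0, "wz": 0, "jaw": 1}, {"x": 0.001, "y": 0.0015, "z": 0.029, "wx": 0, "wy": 0, "wz": 0, "jaw": 1}, {"x": 0.001, "y": 0.0015, "z": 0.029, "wx": 0, "wy": 0, "wz": 0, "jaw": 1}, {"x": 0.001, "y": 0.0015, "z": 0.029, "wx": 0, "wy": 0, "wz": 0, "jaw": 1}])

```text
time: 17.8
position: [0.6382, -0.0623, 0.0404]
tool_rot: [-0.0, 3.142, -0.0]
ft_force: [0.4, -0.9, -2.4]
grip_width: 0.611
```

Run:
```python
from h import *
for f,a,b,c in (("w2",(308,74),(363,122),(340,98)),("w5",(215,148),(271,196),(243,172))):
    st=np.load(f"pics/{f}.npz"); p=onplane("wrist",[a,b],.012,st); d=p[1]-p[0]
    print(np.degrees(np.arctan2(d[1],d[0])),np.linalg.norm(d),p.mean(0),onplane("wrist",c,.024,st))
```

```text
48.39775807302561 0.06311996433959216 [0.38339993 0.3244428  0.012     ] [[0.38518445 0.32755033 0.024     ]]
48.18398283996276 0.06553819121079502 [0.38241286 0.32496541 0.012     ] [[0.38175606 0.32774365 0.024     ]]
```

Request:
step_arm(plan=[{"x": 0, "y": 0, "z": 0, "wx": 0, "wy": 0, "wz": 0, "jaw": -0.5}, {"x": 0, "y": 0, "z": 0, "wx": 0, "wy": 0, "wz": 0, "jaw": -0.5}, {"x": 0, "y": 0, "z": 0, "wx": 0, "wy": 0, "wz": 0, "jaw": -0.5}, {"x": 0, "y": 0, "z": 0, "wx": 0, "wy": 0, "wz": 0, "jaw": -0.5}, {"x": 0, "y": 0, "z": -0.02, "wx": 0, "wy": 0, "wz": 0, "jaw": -0.5}, {"x": 0, "y": 0, "z": -0.06, "wx": 0, "wy": 0, "wz": 0, "jaw": -0.5}, {"x": 0, "y": 0, "z": -0.11, "wx": 0, "wy": 0, "wz": 0, "jaw": -0.5}, {"x": 0, "y": 0.05, "z": -0.13, "wx": 0, "wy": 0, "wz": 0, "jaw": -0.5}, {"x": 0, "y": 0.1, "z": -0.13, "wx": 0, "wy": 0, "wz": 0, "jaw": -0.5}, {"x": 0, "y": 0.15, "z": -0.13, "wx": 0, "wy": 0, "wz": 0, "jaw": -0.5}, {"x": 0.02, "y": 0.2, "z": -0.13, "wx": 0, "wy": 0, "wz": 0, "jaw": -0.5}, {"x": 0.06, "y": 0.24, "z": -0.13, "wx": 0, "wy": 0, "wz": -8, "jaw": -0.5}, {"x": 0.1, "y": 0.28, "z": -0.13, "wx": 0, "wy": 0, "wz": -16, "jaw": -0.5}, {"x": 0.14, "y": 0.32, "z": -0.13, "wx": 0, "wy": 0, "wz": -24, "jaw": -0.5}, {"x": 0.18, "y": 0.35, "z": -0.13, "wx": 0, "wy": 0, "wz": -32, "jaw": -0.5}, {"x": 0.22, "y": 0.37, "z": -0.13, "wx": 0, "wy": 0, "wz": -40, "jaw": -0.5}, {"x": 0.25, "y": 0.385, "z": -0.13, "wx": 0, "wy": 0, "wz": -48, "jaw": -0.5}, {"x": 0.254, "y": 0.387, "z": -0.13, "wx": 0, "wy": 0, "wz": -48.5, "jaw": -0.5}, {"x": 0.254, "y": 0.387, "z": -0.13, "wx": 0, "wy": 0, "wz": -48.5, "jaw": -0.5}, {"x": 0.254, "y": 0.387, "z": -0.13, "wx": 0, "wy": 0, "wz": -48.5, "jaw": -0.5}])

```text
time: 19.8
position: [0.3856, 0.3238, 0.1709]
tool_rot: [-1.287, 2.865, -0.001]
ft_force: [1.2, -0.4, 0.0]
grip_width: 0.754
```

```bash
python3 w.py w6
python3 - <<'E'
from h import *
cv2.imwrite("pics/top3.png",ctrl.get_image("top"))
im=cv2.imread("pics/top3.png");b=cv2.imread("pics/w6.png")
a=cv2.resize(im[130:260,235:505],None,fx=2,fy=2,interpolation=cv2.INTER_CUBIC)
cv2.imwrite("pics/m3.png",np.vstack([cv2.copyMakeBorder(a,0,0,0,100,0),b[:330]]))
E
```

```text
19.8 [0.3856 0.3238 0.1709] [[-0.664, -0.748, 0.001], [-0.748, 0.664, -0.0], [-0.001, -0.001, -1.0]] [ 1.2 -0.4  0. ] 0.7541439035769305
```

View pics/m3.png

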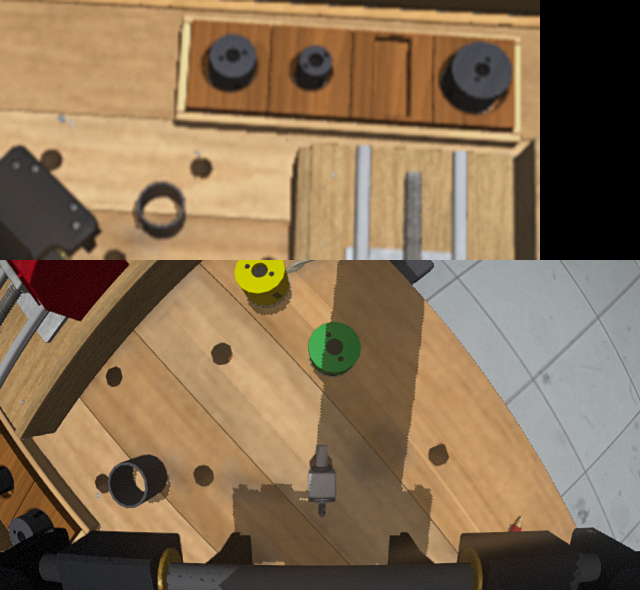

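Run:
```python
from h import *
st=np.load("pics/w6.npz");W=R.from_rotvec(st["tool_rot"]).as_matrix()
for uv,z in (((322,186),.012),((322,255),.012),((322,220),.024),((322,213),.024),((322,240),.012)):
    p=onplane("wrist",uv,z,st)[0]; print(uv,p.round(4),((p-st["position"])@W).round(4))
```

```text
(322, 186) [0.3617 0.3008 0.012 ] [0.0332 0.0028 0.1588]
(322, 255) [0.4031 0.3475 0.012 ] [-0.0292  0.0028  0.1589]
(322, 220) [0.3801 0.3215 0.024 ] [0.0055 0.0027 0.1469]
(322, 213) [0.3761 0.3169 0.024 ] [0.0116 0.0027 0.1469]
(322, 240) [0.3938 0.337  0.012 ] [-0.0152  0.0028  0.1589]
```

Request:
step_arm(plan=[{"x": 0.002, "y": 0.002, "z": 0.05, "wx": 0, "wy": 0, "wz": 0, "jaw": -0.5}, {"x": 0.002, "y": 0.002, "z": 0.1, "wx": 0, "wy": 0, "wz": 0, "jaw": -0.5}, {"x": 0.002, "y": 0.002, "z": 0.14, "wx": 0, "wy": 0, "wz": 0, "jaw": -0.5}, {"x": 0.002, "y": 0.002, "z": 0.157, "wx": 0, "wy": 0, "wz": 0, "jaw": -0.5}, {"x": 0.002, "y": 0.002, "z": 0.157, "wx": 0, "wy": 0, "wz": 0, "jaw": -0.5}, {"x": 0.002, "y": 0.002, "z": 0.157, "wx": 0, "wy": 0, "wz": 0, "jaw": 1}, {"x": 0.002, "y": 0.002, "z": 0.157, "wx": 0, "wy": 0, "wz": 0, "jaw": 1}, {"x": 0.002, "y": 0.002, "z": 0.157, "wx": 0, "wy": 0, "wz": 0, "jaw": 1}, {"x": 0.002, "y": 0.002, "z": 0.157, "wx": 0, "wy": 0, "wz": 0, "jaw": 1}, {"x": 0.002, "y": 0.002, "z": 0.157, "wx": 0, "wy": 0, "wz": 0, "jaw": 1}, {"x": 0.002, "y": 0.002, "z": 0.157, "wx": 0, "wy": 0, "wz": 0, "jaw": 1}, {"x": 0.002, "y": 0.002, "z": 0.157, "wx": 0, "wy": 0, "wz": 0, "jaw": 1}, {"x": 0.002, "y": 0.002, "z": 0.157, "wx": 0, "wy": 0, "wz": 0, "jaw": 1}], newtons=25)

```text
time: 21.2
position: [0.3816, 0.3246, 0.0139]
tool_rot: [-1.29, 2.864, 0.0]
ft_force: [0.8, -0.6, 2.8]
grip_width: 0.273
```

Request:
step_arm(plan=[{"x": 0, "y": 0, "z": -0.045, "wx": 0, "wy": 0, "wz": 0, "jaw": 1}, {"x": 0, "y": 0, "z": -0.09, "wx": 0, "wy": 0, "wz": 0, "jaw": 1}, {"x": -0.015, "y": -0.05, "z": -0.13, "wx": 0, "wy": 0, "wz": 8, "jaw": 1}, {"x": -0.029, "y": -0.1, "z": -0.13, "wx": 0, "wy": 0, "wz": 16, "jaw": 1}, {"x": -0.043, "y": -0.145, "z": -0.13, "wx": 0, "wy": 0, "wz": 24, "jaw": 1}, {"x": -0.05, "y": -0.18, "z": -0.13, "wx": 0, "wy": 0, "wz": 32, "jaw": 1}, {"x": -0.058, "y": -0.216, "z": -0.13, "wx": 0, "wy": 0, "wz": 40, "jaw": 1}, {"x": -0.055, "y": -0.258, "z": -0.13, "wx": 0, "wy": 0, "wz": 48.5, "jaw": 1}, {"x": -0.052, "y": -0.299, "z": -0.13, "wx": 0, "wy": 0, "wz": 48.5, "jaw": 1}, {"x": -0.02, "y": -0.327, "z": -0.13, "wx": 0, "wy": 0, "wz": 48.5, "jaw": 1}, {"x": 0.008, "y": -0.353, "z": -0.13, "wx": 0, "wy": 0, "wz": 48.5, "jaw": 1}, {"x": 0.034, "y": -0.376, "z": -0.13, "wx": 0, "wy": 0, "wz": 48.5, "jaw": 1}, {"x": 0.056, "y": -0.395, "z": -0.13, "wx": 0, "wy": 0, "wz": 48.5, "jaw": 1}, {"x": 0.064, "y": -0.4025, "z": -0.13, "wx": 0, "wy": 0, "wz": 48.5, "jaw": 1}, {"x": 0.064, "y": -0.4025, "z": -0.13, "wx": 0, "wy": 0, "wz": 48.5, "jaw": 1}, {"x": 0.064, "y": -0.4025, "z": -0.13, "wx": 0, "wy": 0, "wz": 48.5, "jaw": 1}, {"x": 0.064, "y": -0.4025, "z": -0.13, "wx": 0, "wy": 0, "wz": 48.5, "jaw": 1}, {"x": 0.064, "y": -0.4025, "z": -0.13, "wx": 0, "wy": 0, "wz": 48.5, "jaw": 1}])

```text
time: 23.0
position: [0.6404, 0.0124, 0.1434]
tool_rot: [0.005, -3.141, -0.001]
ft_force: [0.7, -0.7, -0.7]
grip_width: 0.271
```

```bash
python3 w.py w7
```

```text
23.0 [0.6404 0.0124 0.1434] [[-1.0, -0.003, -0.0], [-0.003, 1.0, 0.001], [0.0, 0.001, -1.0]] [ 0.7 -0.7 -0.7] 0.27137789309680255
```

View pics/w7.png

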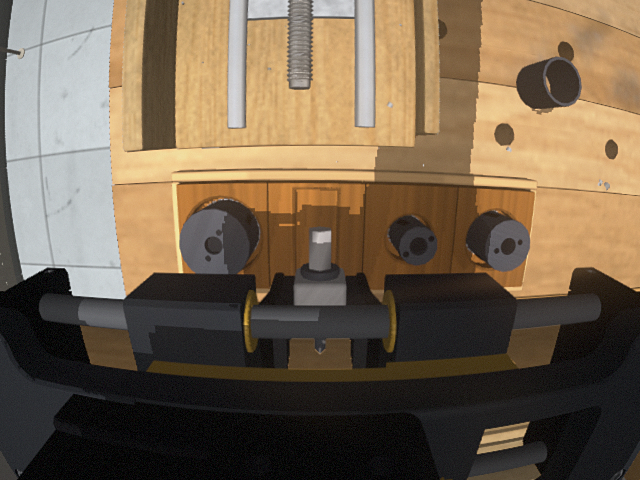

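Request:
step_arm(plan=[{"x": 0, "y": -0.002, "z": 0.03, "wx": 0, "wy": 0, "wz": 0, "jaw": 1}, {"x": 0, "y": -0.002, "z": 0.06, "wx": 0, "wy": 0, "wz": 0, "jaw": 1}, {"x": 0, "y": -0.002, "z": 0.08, "wx": 0, "wy": 0, "wz": 0, "jaw": 1}, {"x": 0, "y": -0.002, "z": 0.083, "wx": 0, "wy": 0, "wz": 0, "jaw": 1}, {"x": 0, "y": -0.002, "z": 0.083, "wx": 0, "wy": 0, "wz": 0, "jaw": 1}, {"x": 0, "y": -0.002, "z": 0.083, "wx": 0, "wy": 0, "wz": 0, "jaw": 1}, {"x": 0, "y": -0.002, "z": 0.083, "wx": 0, "wy": 0, "wz": 0, "jaw": 1}])

```text
time: 23.75
position: [0.6417, 0.0081, 0.0623]
tool_rot: [-0.001, 3.139, 0.001]
ft_force: [0.5, 0.7, -0.3]
grip_width: 0.27
```

Request:
step_arm(plan=[{"x": 0.0015, "y": 0.002, "z": 0.005, "wx": 0, "wy": 0, "wz": 0, "jaw": 1}, {"x": 0.0015, "y": 0.002, "z": 0.01, "wx": 0, "wy": 0, "wz": 0, "jaw": 1}, {"x": 0.0015, "y": 0.002, "z": 0.015, "wx": 0, "wy": 0, "wz": 0, "jaw": 1}, {"x": 0.0015, "y": 0.002, "z": 0.02, "wx": 0, "wy": 0, "wz": 0, "jaw": 1}, {"x": 0.0015, "y": 0.002, "z": 0.0235, "wx": 0, "wy": 0, "wz": 0, "jaw": 1}, {"x": 0.0015, "y": 0.002, "z": 0.0255, "wx": 0, "wy": 0, "wz": 0, "jaw": 1}, {"x": 0.0015, "y": 0.002, "z": 0.0255, "wx": 0, "wy": 0, "wz": 0, "jaw": 1}, {"x": 0.0015, "y": 0.002, "z": 0.0255, "wx": 0, "wy": 0, "wz": 0, "jaw": 1}, {"x": 0.0015, "y": 0.002, "z": 0.0255, "wx": 0, "wy": 0, "wz": 0, "jaw": 1}])

```text
time: 24.65
position: [0.6388, 0.0099, 0.036]
tool_rot: [0.0, -3.141, -0.001]
ft_force: [-2.8, 0.7, 5.5]
grip_width: 0.268
```

Request:
step_arm(plan=[{"x": 0, "y": 0, "z": 0, "wx": 0, "wy": 0, "wz": 0, "jaw": 0.15}, {"x": 0, "y": 0, "z": 0, "wx": 0, "wy": 0, "wz": 0, "jaw": 0.15}, {"x": 0, "y": 0, "z": 0, "wx": 0, "wy": 0, "wz": 0, "jaw": 0.15}, {"x": 0, "y": 0, "z": 0, "wx": 0, "wy": 0, "wz": 0, "jaw": 0.15}, {"x": 0, "y": 0, "z": -0.02, "wx": 0, "wy": 0, "wz": 0, "jaw": 0.15}, {"x": 0, "y": 0, "z": -0.05, "wx": 0, "wy": 0, "wz": 0, "jaw": 0.15}, {"x": 0, "y": 0, "z": -0.1, "wx": 0, "wy": 0, "wz": 0, "jaw": 0.15}, {"x": 0, "y": 0, "z": -0.14, "wx": 0, "wy": 0, "wz": 0, "jaw": 0.15}, {"x": 0, "y": 0.05, "z": -0.14, "wx": 0, "wy": 0, "wz": 0, "jaw": 0.15}, {"x": 0, "y": 0.1, "z": -0.14, "wx": 0, "wy": 0, "wz": 0, "jaw": 0.15}, {"x": 0.05, "y": 0.15, "z": -0.14, "wx": 0, "wy": 0, "wz": 0, "jaw": 0.15}, {"x": 0.1, "y": 0.2, "z": -0.14, "wx": 0, "wy": 0, "wz": 0, "jaw": 0.15}, {"x": 0.1, "y": 0.25, "z": -0.14, "wx": 0, "wy": 0, "wz": 0, "jaw": 0.15}, {"x": 0.1, "y": 0.3, "z": -0.14, "wx": 0, "wy": 0, "wz": 0, "jaw": 0.15}, {"x": 0.1, "y": 0.35, "z": -0.14, "wx": 0, "wy": 0, "wz": 0, "jaw": 0.15}, {"x": 0.1, "y": 0.4, "z": -0.14, "wx": 0, "wy": 0, "wz": 0, "jaw": 0.15}, {"x": 0.1, "y": 0.4, "z": -0.14, "wx": 0, "wy": 0, "wz": 0, "jaw": 0.15}, {"x": 0.1, "y": 0.4, "z": -0.14, "wx": 0, "wy": 0, "wz": 0, "jaw": 0.15}])

```text
time: 26.45
position: [0.5355, 0.4173, 0.174]
tool_rot: [0.015, -3.14, -0.005]
ft_force: [-0.4, -0.5, -0.4]
grip_width: 0.42
```

```bash
python3 w.py w8
python3 - <<'E'
from h import *
im=ctrl.get_image("top");s=ctrl.get_image("scene")
cv2.imwrite("pics/top4.png",im);cv2.imwrite("pics/scene4.png",s)
a=cv2.resize(im[130:210,315:505],None,fx=3.4,fy=3.4,interpolation=cv2.INTER_CUBIC)
b=cv2.resize(s[165:265,235:425],None,fx=3.4,fy=3.4,interpolation=cv2.INTER_CUBIC)
cv2.imwrite("pics/m4.png",np.vstack([a,b[:320]]))
E
```

```text
26.45 [0.5355 0.4173 0.174 ] [[-1.0, -0.009, -0.002], [-0.009, 1.0, 0.003], [0.002, 0.003, -1.0]] [-0.4 -0.5 -0.4] 0.4199543090249856
```

View pics/m4.png

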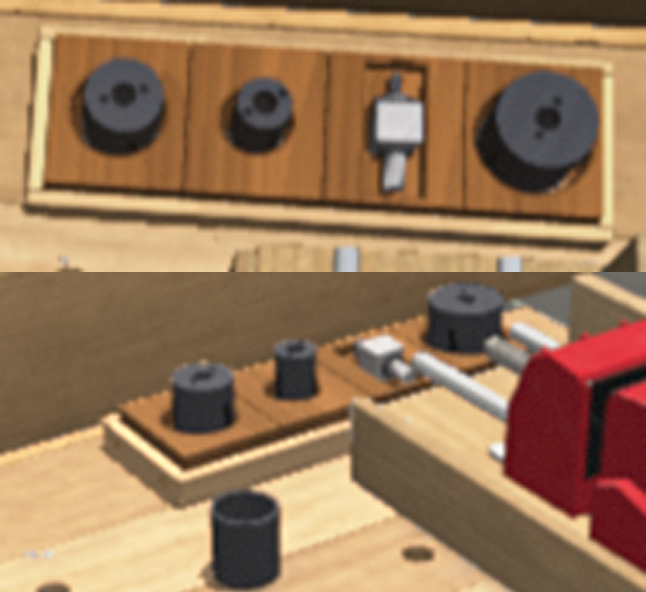

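Run:
```python
from h import *
px=lambda c:(np.array(c)+.5)/3.4-.5+np.array([315,130])
B=dict(med=(.6424,.1552),small=(.6413,.0818),arbor=(.6407,.009),large=(.6406,-.0631))
for n,c,z in (("med",(124,94),.062),("small",(265,101),.062),("arbor",(399,122),.046),("large",(548,117),.062)):
    p=onplane("top",px(c),z)[0,:2]; print(n,p.round(4),"err mm",((p-B[n])*1000).round(1))
d=onplane("top",[px((393,188)),px((396,72))],.034);d=d[1]-d[0];print("arbor yaw",np.degrees(np.arctan2(d[1],d[0])),np.linalg.norm(d))
for f in("top0","top4"):
    hsv=cv2.cvtColor(cv2.imread(f"pics/{f}.png"),cv2.COLOR_BGR2HSV)
    m=((hsv[...,1]<75)).astype(np.uint8)
    for n,(y0,y1,x0,x1) in dict(bolt=(192,218,178,230),pipe=(216,250,298,332)).items():
        M=cv2.moments(m[y0:y1,x0:x1],True);print(f,n,M["m00"],M["m10"]/max(M["m00"],1),M["m01"]/max(M["m00"],1))
```

```text
med [0.6403 0.1529] err mm [-2.1 -2.3]
small [0.6408 0.081 ] err mm [-0.5 -0.8]
arbor [0.6401 0.0097] err mm [-0.6  0.7]
large [ 0.6408 -0.0627] err mm [0.2 0.4]
arbor yaw -0.36784559221709373 0.06478281739466744
top0 bolt 405.0 25.18024691358025 12.353086419753087
top0 pipe 168.0 16.410714285714285 17.5
top4 bolt 18.0 44.611111111111114 10.055555555555555
top4 pipe 182.0 16.14835164835165 17.39010989010989
```

Run:
```python
from h import *
st=np.load("pics/w8.npz");im=cv2.imread("pics/w8.png")
hsv=cv2.cvtColor(im,cv2.COLOR_BGR2HSV);m=((hsv[...,1]<60)&(hsv[...,2]>60)).astype(np.uint8);m[265:]=0;m[:150]=0
n,l,s,c=cv2.connectedComponentsWithStats(m)
for i in range(1,n):
    if s[i,4]>150: print(s[i],onplane("wrist",c[i],.012,st).round(4))
print("start",onplane("top",(203.2,204.4),.012).round(4))
print(ctrl.close_job())
```

```text
[ 468  150  101   65 2637] [[0.4869 0.601  0.012 ]]
[ 70 178  35  44 257] [[0.5098 0.1864 0.012 ]]
[ 272  226   84   34 1471] [[0.5537 0.412  0.012 ]]
[621 242  19  23 200] [[0.5655 0.7953 0.012 ]]
start [[0.5547 0.4134 0.012 ]]
the job is handed in; nothing more can be done
None
```

All three hole saws are standing in their own bores and the arbor is in its oblong pocket. I handed the job in at about 26.6 s of the 112 s allowed; no verdict was reported.

**Placing:** In the last top-camera picture, the centres were off their bore or pocket centres by:

| Part | Offset |
|---|---|
| Small saw | about 1 mm |
| Medium saw | about 3 mm |
| Large saw | about 0.5 mm |
| Arbor | about 1 mm, with about 0.4° of yaw |

Both the top and scene views showed the saws upright and fully down. I judged that by eye and by how far the gripper went down, not by a separate height measurement.

**Pipe and bolt:** The pipe's position in the picture was unchanged, within 0.3 pixel. The arm hid the bolt from the top camera at the end, so I used the wrist camera instead, which put it within about 2 mm of its start.

**What disagreed or failed:**
- The scene camera read positions 3 to 5 mm lower in y than the top camera. The wrist camera agreed better with the top one, to within about 4 mm, so I used those two.
- The first move call was refused because its rows left out some keys. The arm didn't move, and I sent it again with all the keys.
- I viewed 12 pictures; one was a needless wrist view taken after that refused move.

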